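# Load the ink rocker in balance

## Robot

A 7-joint arm with a two-finger parallel gripper is mounted at the origin on a cart in front of the work surface, level with it; the furniture and walls round the work are solid. World frame = base frame: x ahead of the robot, y to its left, z up, the work surface at z = 0. Lengths are in mm, angles in rad, forces in N, time in s.
With the tool pointing down it reaches from about 400 to 925 mm from the base axis. Payload 4.1 kg.
Tool frame: the origin (TCP) lies midway between the tips of the shut fingers; the grasp point (between the pads) lies 19 mm behind it; z points along the fingers, y is the line along which they close (so a half turn about z gives the same grasp; the last joint's range is limited). The gripper opens to 85 mm and grips with 20 to 120 N. Pads are 22 mm wide; open, the fingers measure 114 mm over their backs; the gripper's body (76 mm by 85 mm) begins 54 mm behind the grasp point. The pads swing forward as they close: fully open they stand 13 mm farther back than shut.
Start: joints at [1.233, 0.398, 0.045, 1.537, -0.019, 1.207, -0.051], TCP at [153.784, -631.581, 231.347] pointing down, gripper open.
Joint ranges: [-2.82, 2.82], [-0.49, 2.23], [-1.37, 1.46], [0, 2.46], [-1.36, 4.5], [0.23, 2], [-2.94, 2.94]. Speed limits (rad/s): [2.57, 2.57, 3.14, 3.14, 3.14, 3.14, 3.14].

## Interface

Orientations are given as a unit quaternion [w, x, y, z].
In Python, from cell import robot gives the robot as it stands.
- The arm moves only by the shell command python3 -m jog 'ROWS' [OPENING] [FORCE]. ROWS is JSON, a list of rows, each a list of 6 numbers: the shift along the tool's x, y, z in m, then the turn, a rotation vector about the tool's x, y, z in degrees. In form: [[dx, dy, dz, ax, ay, az], ...]. A call has 1 to 5 rows; each row shifts and turns the commanded pose from where the row before left it, along the tool's axes as they then stand; what a row does not reach is not made up. A row lasts 1/10 s, in which the tool goes at most 50 mm and 8.59 degrees, less where a joint would pass 70% of its speed; a pose out of reach is approached as far as the arm can. A call with a gripper value outside its range is refused whole. OPENING is the finger opening in m, from 0 to 0.0854, set as the call begins (- or left out, the last holds). The fingers move at their own pace and stop on an object; FORCE is the grip in N (left out, the last holds). Time passes only in rows, so rows that do not move let the fingers close. It gives the time, the measured TCP pose, the force, the opening and the grip force at its end, in the units of the state.
- robot.read_state(): the state, without advancing time (a new reading comes with each control period).
- robot.get_image(name): name is "side" or "top"; returns a dict with "frame" (400x640x3 uint8, red, green, blue), "K" (3x3 intrinsics, pixels), "k1" (the pictures are not rectified: a ray, as slopes to the right and down, at radius r is drawn at 1 + k1 r^2 times it, then the intrinsics apply), "T" (4x4, takes a point from camera to world coordinates). Camera axes: x right, y down, z forward; pixel columns grow to the right and rows downward; lengths in mm; the calibration is good to about 2 mm. A picture is of the moment at which its call begins. There is no depth.
- robot.hand_in(): hands the job in; it is judged then, once.
The state is a dict: "t": time; "q": joint angles; "joint_velocities": joint speeds; "joint_efforts": joint torques, N m; "eef_pos": TCP position; "orientation": TCP orientation; "contact_force": force on the tool from outside, world axes, zero at the start; "moment": the same for the moment, N m; "grip_width": opening from 0.0 (shut) to 1.0 (fully open); "grip_force": force on a finger pad.
Only numpy, scipy, OpenCV 4.12 (cv2) and the standard library are available. Lean on these libraries where they do the work, as an engineer would, in place of code of your own. Each camera call takes 0.05 s, during which the arm holds its last target. There are 200 camera calls.

## Task

Load the ink rocker for mixing: take the two black-capped ink bottles out of the rack and gently set them down standing on the rocker's swinging tray, one on each side of its yellow centre line and equally far from it, so that the tray hangs level. Leave the blue-capped bottle standing in the rack and do not disturb the things lying on the bench.

Things in the scene. Friction and masses are not known exactly. Their poses are not given: they have to be found in the camera images.
- ink_a_mid (a point): Ink bottle A: white round bottle, black screw cap, dark label; 58 mm across, 130 mm high with cap, about 0.19 kg. The point lies on its axis half-way up (65 mm above its underside); z is its axis, up. Grip it by two opposite sides (52 mm between the fingers; flat faces along its own x and y) 80 to 105 mm above its underside; the cap cannot be gripped.
- ink_b_mid (a point): Ink bottle B: the same as ink bottle A (black cap); the point lies on its axis half-way up, 65 mm above its underside.
- makeup_mid (a point): Make-up fluid bottle with a BLUE cap and blue label, same size and shape; the point lies half-way up. It shares the rack with the ink bottles, in any of the three places, and stays there.
- rack: Grey sheet-metal rack fixed to the bench, 380 mm wide (its y), x = -48 to +102 mm; the open front (-x) faces the robot. Origin at bench level. The three bottles stand on its deck (12 mm above the origin) near x = 0, y = -115, 0, +115 mm. A lip on the deck's front edge stands 10 mm above the deck; the cheeks at the two ends are 40 mm high in front of the tier.
- rocker: Ink rocker fixed to the bench: blue base 178 mm (its x) by 190 mm (its y), 38 mm high, with an upright at front and back (x = +-73 to +-87 mm, 56 mm wide, top 170 mm) carrying the tray's pivot 150 mm above the bench. Origin at bench level under the middle; x along the pivot, away from the robot; y along the tray. The drive is uncoupled, so the tray swings freely.
- tray_mid (a point): Centre of the tray's floor, on the yellow centre line; turns with the tray: x along the pivot, y along the tray, z up. Aluminium tray with black mat, 300 mm (y) by 112 mm (x), rim 14 mm high, slung 70 mm under its pivot on straps at x = +-57 mm within 65 mm of the centre line. Level, its floor is 80 mm above the bench. About 88 mm from the centre line a bottle has most room.
- tray (a joint): Swing of the tray, rad: 0 level, positive with its +y (left) side up; bumpers at -0.2 and +0.2. It rights itself softly (about 0.6 N m per rad, damped). One bottle takes its side down to the bumper (the other then stands 18 mm high, 88 mm out; 2 N pushes it back level). Two bottles level it; 10 mm difference of their distances tips it 0.03 rad. Weights differ by a few per cent.
- rail_clamp: Orange guide-rail clamp, 66 x 72 x 28 mm, lying on the bench in front of the rack; bystander. Origin under its middle.
- cap_grey: Grey screw closure, 62 mm across, 26 mm high, on the bench in front of the rack; bystander. Origin under its middle.
- marker: Black marker pen with blue cap, 144 x 20 x 19 mm, on the bench to the left of the rocker; bystander. Origin under its middle.
- side_cutter: Side cutters with red handles, 152 x 48 x 16 mm, on the bench near the robot; bystander. Origin under their middle.
- rack_tier (a point): Middle of the front edge of the rack's upper tier, at its underside: 200 mm above the bench, 58 mm above the caps. The tier runs back 100 mm from here over the rear half of each bottle, so a gripper pointing straight down does not fit: come in from the front with the tool tilted back 30 to 45 degrees. Things on the tier reach 318 mm above the bench.
Not all that is in view belongs to the job. What is shaped like the part that bears ink_b_mid but red is not meant.

How it is judged:
By the outcome, as a careful person would: the job done as asked, in the order asked, and still so for the second after the job is handed in, with the robot touching nothing.
It also fails if it takes over 64 s, if anything falls off the work surface, if the arm or the gripper's body presses on something with over 40 N, if the wrist force passes 120 N, or if a joint passes its speed limit or range.

## Working session

There is one attempt and no reset: what is moved stays moved. The work goes in short steps, Python scripts to look and compute and a shell command to move; the robot and the scene stay as the last step left them, time stands still between calls to the robot, and variables do not carry over. Pictures are saved under pics/ and viewed, at most 11 in all, crops included, and the job is handed in when it is done.

```bash
ls; mkdir -p pics; python3 - <<'E'
from cell import robot
import cv2,numpy as np
np.set_printoptions(precision=4,suppress=True)
for n in("side","top"):
    d=robot.get_image(n); cv2.imwrite(f"pics/{n}0.png",d["frame"][:,:,::-1]); print(n,d["K"],d["k1"],d["T"])
s=robot.read_state(); print(s)
E
```

```text
pics
side [[430.7422   0.     311.5164]
 [  0.     430.7422 199.8472]
 [  0.       0.       1.    ]] -0.11694727357287767 [[  -0.831    -0.3489    0.4333  -49.6383]
 [  -0.5561    0.4998   -0.6641 1001.9718]
 [   0.0151   -0.7928   -0.6093  931.7574]
 [   0.        0.        0.        1.    ]]
top [[385.6725   0.     317.4656]
 [  0.     385.6725 203.0596]
 [  0.       0.       1.    ]] -0.061782705520877765 [[  -0.0198   -0.9951    0.097   416.4714]
 [  -0.9998    0.0192   -0.0071  147.8314]
 [   0.0052   -0.0971   -0.9953 1113.5881]
 [   0.        0.        0.        1.    ]]
{'t': 0.1, 'q': array([ 1.233 ,  0.3991,  0.0451,  1.5377, -0.0187,  1.2069, -0.0507]), 'joint_velocities': array([-0.0021, -0.0016, -0.001 , -0.0031,  0.0002, -0.0002, -0.0006]), 'joint_efforts': array([  0.0036, -47.6262,   1.3701, -25.495 ,   0.0119,   0.005 ,
        -0.    ]), 'eef_pos': array([ 153.6281, -631.0179,  230.3847]), 'orientation': array([-0.0008,  0.9929,  0.1192, -0.0002]), 'contact_force': array([ 0.5232, -0.3799, -1.7492]), 'moment': array([ 0.0538,  0.0002, -0.0141]), 'grip_force': 0.0, 'grip_width': 0.9996081431361551}
```

View pics/side0.png

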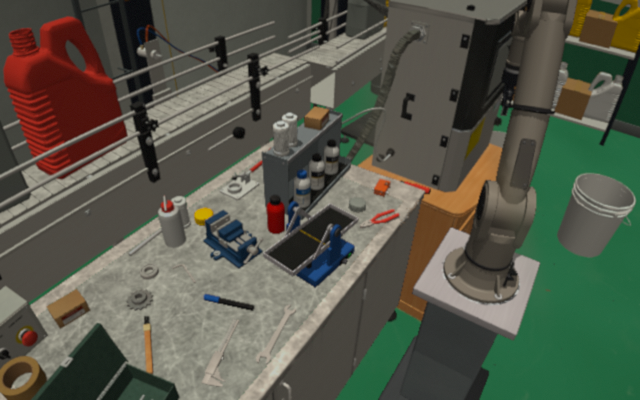

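View pics/top0.png

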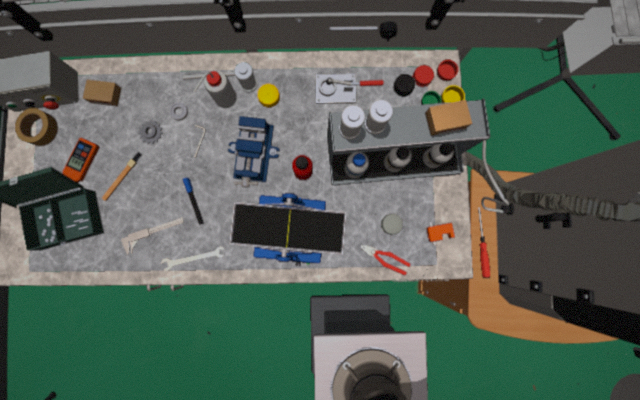

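The side view shows the rack with three bottles: blue cap at about (303,178), black at (317,165) and black at (331,150). The top view shows the same three at (358,158) blue, (398,155) black and (440,152) black. The red bottle standing on the bench (side 276,213; top 302,166) is the decoy. The tray's yellow line is at top (289,228). I'll confirm this in one enlarged crop of both views.

```bash
cat > h.py <<'E'
from cell import robot
import cv2,numpy as np
from scipy.spatial.transform import Rotation as R
np.set_printoptions(precision=3,suppress=True)
def dist(d): return np.array([d["k1"],0,0,0,0],float)
def proj(d,P):
    Ti=np.linalg.inv(d["T"]); return cv2.projectPoints(np.float64(P).reshape(-1,3),cv2.Rodrigues(Ti[:3,:3])[0],Ti[:3,3],d["K"],dist(d))[0][:,0]
def ray(d,uv):
    n=cv2.undistortPoints(np.float64([[uv]]),d["K"],dist(d))[0,0]; v=d["T"][:3,:3]@np.r_[n,1]; return d["T"][:3,3],v/np.linalg.norm(v)
def atz(d,uv,z):
    o,v=ray(d,uv); return o+v*(z-o[2])/v[2]
def tri(d1,u1,d2,u2):
    A=[];b=[]
    for d,u in((d1,u1),(d2,u2)):
        o,v=ray(d,u); M=np.eye(3)-np.outer(v,v); A.append(M); b.append(M@o)
    A=np.vstack(A);b=np.hstack(b); x=np.linalg.lstsq(A,b,rcond=None)[0]; return x,np.linalg.norm(A@x-b)
def crop(n,x0,y0,w,h,s):
    d=robot.get_image(n); return d,cv2.resize(d["frame"][y0:y0+h,x0:x0+w,::-1],None,fx=s,fy=s,interpolation=cv2.INTER_CUBIC)
def tcp():
    s=robot.read_state(); w,x,y,z=s["orientation"]; return s,s["eef_pos"],R.from_quat([x,y,z,w])
def delta(p,Rt):
    s,p0,R0=tcp(); return R0.inv().apply(np.array(p)-p0)/1000,(R0.inv()*Rt).as_rotvec(degrees=True)
E
python3 - <<'E'
from h import *
d,a=crop("top",225,90,270,180,2.96); e,b=crop("side",250,120,200,170,1.7)
cv2.imwrite("pics/c1.png",a); 
e,b=crop("side",230,110,200,150,4); cv2.imwrite("pics/c2.png",b)
E
```

```text
(no output)
```

View pics/c1.png

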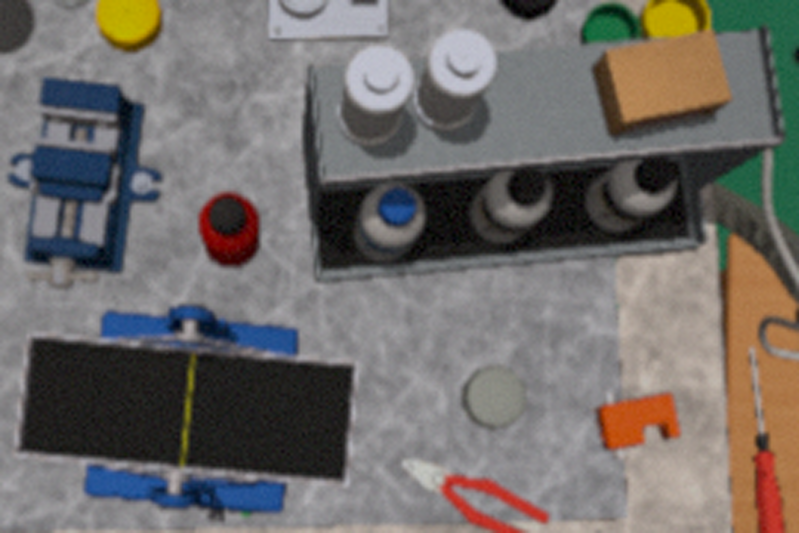

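View pics/c2.png

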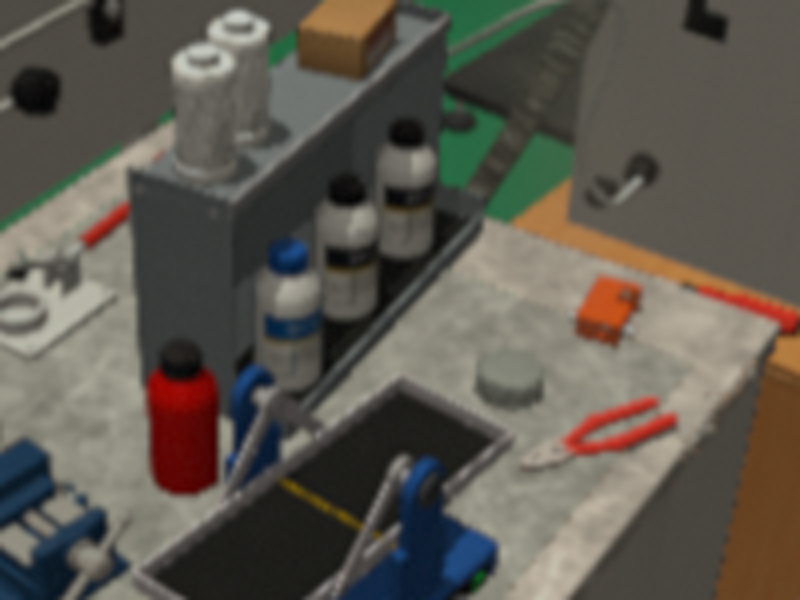

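Candidates:
- **White, black caps:** top crop (531,186) and (657,173). In full-frame pixels these are (404,153) and (447,148). They are white, in the rack, with dark labels, so they are the two ink bottles.
- **Blue cap:** (398,203). It is the leftmost in the rack and stays.
- **Red bottle:** (232,215), out on the bench. It is not meant.

The tray's yellow line runs from (193,352) to (184,465) in the crop.

```bash
python3 - <<'E'
from h import *
import pickle
d=robot.get_image("top"); e=robot.get_image("side"); pickle.dump((d,e),open("cams.pkl","wb"))
t=lambda u:(u[0]/2.963+225-.33,u[1]/2.963+90-.33); s=lambda u:(u[0]/4+230-.37,u[1]/4+110-.37)
pts=dict(blue=((398,200),(289,247)),mid=((532,185),(348,184)),right=((658,172),(409,127)),
 red=((232,213),(182,352)),yl_far=((193,352),(283,480)),yl_near=((184,465),(378,537)),
 trayRF=((354,366),(402,379)),trayRN=((345,478),(512,437)),trayLF=((30,338),(135,572)),tierL=((322,183),(232,212)),tierR=((783,140),(449,22)),lipR=((703,243),(480,222)),
 grey=((495,396),(508,365)),orange=((640,420),(608,300)),upN=((176,475),(430,465)),upF=((190,315),(255,372)))
for k,(a,b) in pts.items(): print(k,*tri(d,t(a),e,s(b)))
print("lip",atz(d,t((318,278)),22),atz(d,t((703,243)),22))
for u in((420,462),(460,485),(547,519),(600,405),(677,395),(680,435),(605,447)): print(atz(d,t(u),10))
E
```

```text
blue [626.013  31.032 141.099] 2.51480138602988
mid [640.961 -85.988 137.078] 1.654612417699734
right [ 649.241 -198.341  139.24 ] 0.45423385292757196
red [622.748 176.665 124.128] 0.744007088173454
yl_far [502.985 214.512  80.563] 1.5646368945360531
yl_near [405.718 226.306  83.251] 5.708088792029851
trayRF [487.716  70.013  89.68 ] 0.07012878079522174
trayRN [385.554  79.154  85.101] 3.5994703250349818
trayLF [520.261 361.848  93.503] 3.2669837111569433
tierL [628.028 101.373 210.894] 0.9159770323987025
tierR [ 658.1   -278.876  210.972] 0.11460633742538326
lipR [ 611.414 -287.374    2.032] 2.916462705493873
grey [461.591 -68.027  27.751] 1.3546221789359547
orange [ 435.212 -207.647   25.863] 0.5215897652735241
upN [386.377 220.879 158.752] 13.945609555993787
upF [527.71  211.591 169.262] 0.5588092027538614
lip [578.225  97.393  22.   ] [ 606.145 -280.549   22.   ]
[399.479   2.806  10.   ]
[376.627 -35.092  10.   ]
[ 342.185 -118.066   10.   ]
[ 450.571 -174.342   10.   ]
[ 458.633 -250.814   10.   ]
[ 419.712 -251.793   10.   ]
[ 409.849 -177.421   10.   ]
```

The measured heights agree with the text: caps about 139 (142 expected), tray floor about 81 (80), tier top about 211. Rack yaw is about +4.5°, tray yaw about -6.6°, and the tray centre is at (454,220.5). Next I plan the first bottle, the middle one.

```bash
cat >> h.py <<'E'
RY,TY=0.08,-0.114
TC=np.array([454.,220.5,80.])
def ori(yaw,tilt=40,roll=0):
    # tool tilted back; y tool = -y of frame; roll = tray angle (rad) about frame x
    F=R.from_euler('z',yaw)*R.from_euler('x',roll)
    t=np.radians(tilt); z=np.array([np.sin(t),0,-np.cos(t)]); y=np.array([0,-1.,0]); x=np.cross(y,z)
    return F*R.from_matrix(np.c_[x,y,z])
def go(g,Rt,extra=19,start=None,n=None):
    """rows to bring the grasp point to g; returns the pose reached"""
    p0,R0=start if start else tcp()[1:]
    p=np.array(g)+Rt.apply([0,0,extra]); D=R0.inv().apply(p-p0)/1000; rv=(R0.inv()*Rt).as_rotvec(degrees=True)
    n=n or int(max(np.ceil(np.linalg.norm(D)/.042),np.ceil(np.linalg.norm(rv)/7.5),1))
    r=R.from_rotvec(rv/n,degrees=True); S=sum((r**k).as_matrix() for k in range(n)); d=np.linalg.solve(S,D)
    print(n,"x",np.r_[d.round(4),(rv/n).round(2)].tolist(),"->",p); return p,Rt
def rk(p,dx,dy,z): # point offset in rack axes
    q=R.from_euler('z',RY).apply([dx,dy,0]); return [p[0]+q[0],p[1]+q[1],z]
def place(y,th,h=93): # grasp point when the bottle stands y out on tray swung by th
    F=R.from_euler('z',TY)*R.from_euler('x',th); return TC+[0,0,70]+F.apply([0,y,h-70])
E
python3 - <<'E'
from h import *
import pickle
d,e=pickle.load(open("cams.pkl","rb"))
for u in((365,165),(430,190),(490,172)): print("machine foot",atz(e,u,0))
print(tcp()[1],tcp()[2].as_matrix())
B=np.array([640,-86.]); O=ori(RY)
s=go([330,-400,330],O); s=go(rk(B,-150,0,260),O,start=s); s=go(rk(B,-96,0,218),O,start=s); s=go(rk(B,0,0,105),O,start=s,extra=23)
E
```

```text
machine foot [ 564.76  -325.634    0.   ]
machine foot [ 284.847 -315.903    0.   ]
machine foot [ 127.124 -576.46     0.   ]
[ 153.721 -631.458  231.099] [[ 0.972  0.237 -0.   ]
 [ 0.237 -0.972  0.   ]
 [-0.    -0.    -1.   ]]
8 x [0.0307, -0.0245, -0.0018, -0.4, 4.99, 1.09] -> [ 342.174 -399.024  315.445]
9 x [0.0107, -0.032, 0.0191, 0.0, 0.0, 0.0] -> [502.654 -97.011 245.445]
2 x [0.0072, -0.0, 0.0334, 0.0, 0.0, 0.0] -> [556.481 -92.696 203.445]
4 x [0.0002, -0.0, 0.0381, 0.0, 0.0, 0.0] -> [654.737 -84.819  87.381]
```

```bash
python3 - <<'E'
from h import *
import pickle
d,e=pickle.load(open("cams.pkl","rb"))
P=[[154,-632,231],[154,-632,400],[342,-399,315],[503,-97,245],[0,0,400]]
print(proj(d,P));print(proj(e,P))
im=np.vstack([cv2.resize(e["frame"][0:280,330:640,::-1],(640,578))]); 
cv2.imwrite("pics/c3.png",im)
E
```

```text
[[646.864 343.184]
 [713.732 363.115]
 [574.304 269.699]
 [422.171 200.221]
 [401.972 469.85 ]]
[[501.928 113.079]
 [513.646  71.031]
 [438.959 100.065]
 [355.269 138.74 ]
 [521.296 159.989]]
```

View pics/c3.png

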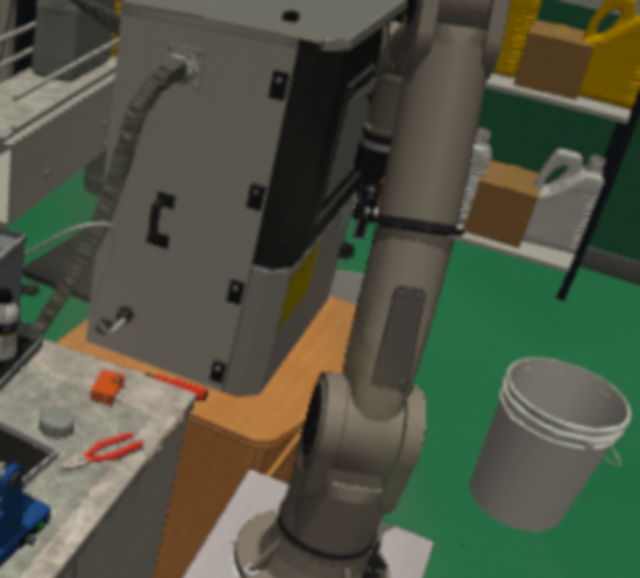

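The crop shows the gripper at (370,150) parked in front of the machine cabinet. The cabinet's front-left vertical edge runs from (300,40) to (235,390). The straight path could hit it, so I'll locate that corner first.

```bash
python3 - <<'E'
from h import *
import pickle
d,e=pickle.load(open("cams.pkl","rb"))
c=lambda u:(330+u[0]*.4844,u[1]*.4844)
for z in(0,-40):
  for u in((88,342),(212,388),(235,394),(268,385),(335,275)): print(z,u,atz(e,c(u),z))
  for u in((195,400),(250,440),(300,430)): print("wood",z,u,atz(e,c(u),z))
im=cv2.resize(d["frame"][140:390,400:640,::-1],None,fx=2.4,fy=2.4,interpolation=2); cv2.imwrite("pics/c4.png",cv2.convertScaleAbs(im,alpha=2,beta=20))
E
```

```text
0 (88, 342) [ 537.444 -339.071    0.   ]
0 (212, 388) [ 281.234 -334.342    0.   ]
0 (235, 394) [ 239.547 -341.206    0.   ]
0 (268, 385) [ 198.103 -404.424    0.   ]
0 (335, 275) [ 206.426 -917.198    0.   ]
wood 0 (195, 400) [ 293.198 -281.497    0.   ]
wood 0 (250, 440) [ 171.966 -228.799    0.   ]
wood 0 (300, 430) [ 107.826 -306.099    0.   ]
-40 (88, 342) [ 562.648 -396.642  -40.   ]
-40 (212, 388) [ 295.438 -391.709  -40.   ]
-40 (235, 394) [ 251.962 -398.869  -40.   ]
-40 (268, 385) [ 208.739 -464.801  -40.   ]
-40 (335, 275) [ 217.419 -999.588  -40.   ]
wood -40 (195, 400) [ 307.916 -336.596  -40.   ]
wood -40 (250, 440) [ 181.48  -281.635  -40.   ]
wood -40 (300, 430) [ 114.586 -362.254  -40.   ]
```

View pics/c4.png

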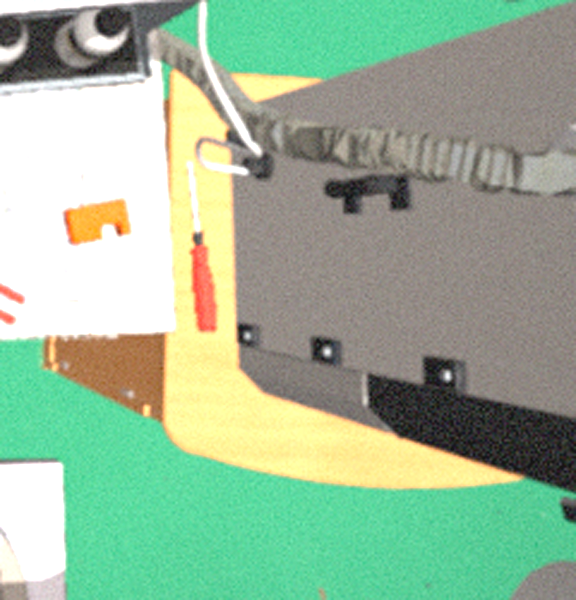

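The machine corner stands near (262,-375) with its front face at about x=200. So I'll retract and lift, pass inside the corner at about 375 mm radius, then go out to the rack.

```bash
python3 - <<'E'
from h import *
import pickle
d,e=pickle.load(open("cams.pkl","rb"))
print(tri(d,(499,294),e,(444,191)))
D=tcp()[2]
s=go([125,-440,420],D,0); s=go([205,-315,430],D,0,s); s=go([330,-190,400],D,0,s)
E
```

```text
(array([ 247.761, -395.617,  -36.378]), np.float64(4.107317173141557))
7 x [0.0025, -0.0276, -0.027, 0.0, 0.0, 0.0] -> [ 125. -440.  420.]
4 x [0.0268, -0.0256, -0.0025, 0.0, 0.0, 0.0] -> [ 205. -315.  430.]
5 x [0.0302, -0.0184, 0.006, 0.0, 0.0, 0.0] -> [ 330. -190.  400.]
```

```bash
python3 -m jog '[[0.002,-0.028,-0.027,0,0,0],[0.002,-0.028,-0.027,0,0,0],[0.002,-0.028,-0.027,0,0,0],[0.002,-0.028,-0.027,0,0,0],[0.002,-0.028,-0.027,0,0,0]]' 0.05 20; python3 -m jog '[[0.002,-0.028,-0.027,0,0,0],[0.002,-0.028,-0.027,0,0,0]]'
```

```text
t: 0.85
eef_pos: [130.1, -491.9, 367.4]
orientation: [0.0, 0.993, 0.119, 0.0]
contact_force: [0.5, -0.2, 0.6]
grip_width: 0.583
grip_force: 0.0
t: 1.05
eef_pos: [120.7, -436.5, 421.5]
orientation: [0.0, 0.993, 0.119, 0.0]
contact_force: [0.5, -0.3, 0.7]
grip_width: 0.587
grip_force: 0.0
```

```bash
python3 -m jog '[[0.027,-0.025,-0.002,0,0,0],[0.027,-0.025,-0.002,0,0,0],[0.027,-0.025,-0.002,0,0,0],[0.027,-0.025,-0.002,0,0,0]]'; python3 -m jog '[[0.03,-0.018,0.006,0,0,0],[0.03,-0.018,0.006,0,0,0],[0.03,-0.018,0.006,0,0,0],[0.03,-0.018,0.006,0,0,0],[0.03,-0.018,0.006,0,0,0]]'; python3 - <<'E'
from h import *
print(tcp()[0]["q"])
B=np.array([640,-86.]); O=ori(RY)
s=go(rk(B,-200,0,280),O); s=go(rk(B,-96,0,218),O,start=s); s=go(rk(B,0,0,105),O,start=s,extra=23)
E
```

```text
t: 1.45
eef_pos: [202.8, -313.6, 428.6]
orientation: [0.0, 0.993, 0.119, 0.0]
contact_force: [0.7, -0.5, -0.0]
grip_width: 0.587
grip_force: 0.0
t: 1.95
eef_pos: [327.5, -190.9, 398.3]
orientation: [0.001, 0.993, 0.119, 0.0]
contact_force: [0.5, -0.2, 0.2]
grip_width: 0.587
grip_force: 0.0
[ 0.938 -0.194 -0.427  1.823 -0.08   1.495 -0.808]
6 x [0.0162, -0.0116, 0.0283, -0.52, 6.65, 1.46] -> [ 452.814 -101.007  265.445]
3 x [0.0133, 0.0, 0.0381, 0.0, 0.0, 0.0] -> [556.481 -92.696 203.445]
4 x [0.0002, -0.0, 0.0381, 0.0, 0.0, 0.0] -> [654.737 -84.819  87.381]
```

```bash
python3 -m jog '[[0.016,-0.012,0.028,-0.5,6.65,1.5],[0.016,-0.012,0.028,-0.5,6.65,1.5],[0.016,-0.012,0.028,-0.5,6.65,1.5],[0.016,-0.012,0.028,-0.5,6.65,1.5],[0.016,-0.012,0.028,-0.5,6.65,1.5]]' 0.085; python3 -m jog '[[0.016,-0.012,0.028,-0.5,6.65,1.5],[0,0,0,0,0,0]]'; python3 - <<'E'
from h import *
print(tcp()[0]["q"])
B=np.array([640,-86.]); O=ori(RY)
s=go(rk(B,-96,0,218),O); s=go(rk(B,0,0,105),O,start=s,extra=23)
E
```

```text
t: 2.45
eef_pos: [422.8, -114.9, 281.3]
orientation: [-0.012, 0.956, 0.048, 0.289]
contact_force: [0.6, 2.0, 0.4]
grip_width: 0.992
grip_force: 0.0
t: 2.65
eef_pos: [446.8, -96.7, 261.6]
orientation: [-0.018, 0.94, 0.036, 0.338]
contact_force: [-0.8, 0.0, -0.7]
grip_width: 0.997
grip_force: 0.0
[ 0.726 -0.308 -0.337  2.382 -0.808  0.551 -0.527]
3 x [0.0157, 0.0017, 0.0383, -0.13, 0.14, -0.11] -> [556.481 -92.696 203.445]
4 x [0.0002, -0.0, 0.0381, 0.0, 0.0, 0.0] -> [654.737 -84.819  87.381]
```

```bash
python3 -m jog '[[0.0157,0.0017,0.0383,-0.13,0.14,-0.11],[0.0157,0.0017,0.0383,-0.13,0.14,-0.11],[0.0157,0.0017,0.0383,-0.13,0.14,-0.11],[0,0,0.02,0,0,0],[0,0,0,0,0,0]]'; python3 - <<'E'
from h import *
print(tcp()[0]["q"])
B=np.array([640,-86.]); O=ori(RY)
s=go(rk(B,0,0,105),O,extra=23)
d,a=crop("top",330,110,150,90,4.2); e,b=crop("side",270,90,160,115,4)
print(proj(d,tcp()[1]),proj(e,tcp()[1]))
cv2.imwrite("pics/c5.png",np.vstack([cv2.resize(a,(440,264)),cv2.resize(b,(440,316))]))
E
```

```text
t: 3.15
eef_pos: [565.7, -96.0, 205.7]
orientation: [-0.015, 0.938, 0.038, 0.345]
contact_force: [-0.6, 0.8, -0.0]
grip_width: 1.0
grip_force: 0.0
[ 0.487  0.019 -0.288  2.276 -0.836  0.24  -0.532]
4 x [-0.002, -0.001, 0.0371, -0.03, -0.1, -0.01] -> [654.737 -84.819  87.381]
[[416.541 176.321]] [[338.33  143.449]]
```

View pics/c5.png

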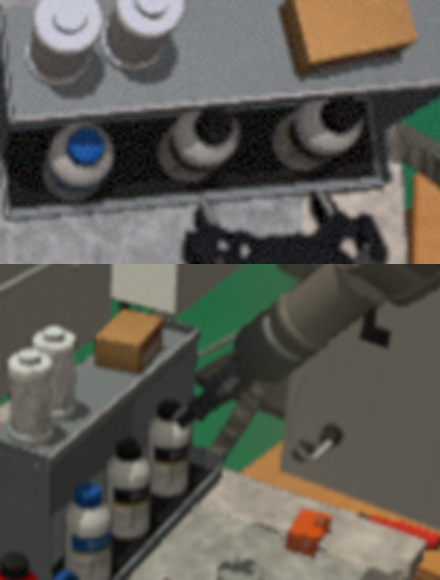

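The open fingertips appear at the top half's (205,210) and (315,205). In full-frame pixels their middle is (418,181), which agrees with the projected TCP, and it straddles the middle bottle's line. Joint 6 is near its limit at 40° tilt, so I'll fit a quick kinematic model to choose a tilt and a placing direction that reach.

```bash
cat > kin.py <<'E'
from h import *
from scipy.optimize import least_squares
import itertools,pickle
Q=np.array([[1.233,.3991,.0451,1.5377,-.0187,1.2069,-.0507],[.938,-.194,-.427,1.823,-.08,1.495,-.808],[.726,-.308,-.337,2.382,-.808,.551,-.527],[.487,.019,-.288,2.276,-.836,.24,-.532]])
P=np.array([[153.63,-631.02,230.38],[327.5,-190.9,398.3],[446.8,-96.7,261.6],[565.7,-96,205.7]])
W=np.array([[-.0008,.9929,.1192,-.0002],[.001,.993,.119,0],[-.018,.94,.036,.338],[-.015,.938,.038,.345]])
rot=lambda a,t:R.from_euler(a,t)
def fk(q,s,p):
    o1,h,a0,L1,a,L2,b,c,Lt,o7=p
    r=rot('z',s[0]*q[0]+o1); x=np.array([0,0,h])+r.apply([a0,0,0])
    r=r*rot('y',q[1])*rot('z',s[1]*q[2]); x=x+r.apply([a,0,L1])
    r=r*rot('y',q[3]); x=x+r.apply([b,0,0]); r=r*rot('z',s[2]*q[4]); x=x+r.apply([0,0,L2])
    r=r*rot('y',q[5]); x=x+r.apply([c,0,0]); r=r*rot('z',s[3]*q[6]+o7); return x+r.apply([0,0,Lt]),r
def fit():
    best=None
    for s in itertools.product((1,-1),repeat=4):
      for o in((0,0),(0,3.1),(1.5,1.5),(-1.5,0),(3,0)):
        def f(p):
            out=[]
            for q,x,w in zip(Q,P,W):
                X,r=fk(q,s,p); out+=[*(X-x)/5,*((R.from_quat(np.r_[w[1:],w[0]]).inv()*r).as_rotvec()*100)]
            return np.r_[out,(np.array(p)-[p[0],330,0,400,0,350,0,0,250,p[9]])*2e-4]
        m=least_squares(f,[o[0],330,0,400,0,350,0,0,250,o[1]])
        if best is None or m.cost<best[0]: best=(m.cost,s,m.x,m.fun)
    return best
if __name__=="__main__":
    b=fit(); print(b[0],b[1],b[2]); print(b[3][:24].reshape(4,6)); pickle.dump(b[1:3],open("kin.pkl","wb"))
E
python3 kin.py
```

```text
14.940452827051756 (-1, -1, -1, -1) [ -0.049 161.904  56.066 498.091  29.612 410.112 -35.503  23.525 264.085
   1.527]
[[ 2.673  0.884  0.294  0.005  0.015  0.542]
 [ 0.626  0.172 -0.4    0.131  0.067  0.516]
 [-0.421 -0.011  0.101 -3.077 -0.097 -0.543]
 [ 0.366  0.271  0.005 -3.205 -0.034 -0.516]]
```

```bash
cat >> kin.py <<'E'
S_,P_=pickle.load(open("kin.pkl","rb")) if __name__!="__main__" else (0,0)
LO=np.array([-2.82,-.49,-1.37,0,-1.36,.23,-2.94])+.06; HI=np.array([2.82,2.23,1.46,2.46,4.5,2,2.94])-.06
def ik(g,Rt,q0,extra=19):
    x=np.array(g)+Rt.apply([0,0,extra])
    def f(q):
        X,r=fk(q,S_,P_); return np.r_[(X-x)/5,(Rt.inv()*r).as_rotvec()*100,(q-q0)*.02]
    m=least_squares(f,np.clip(q0,LO,HI),bounds=(LO,HI)); return m.x,np.abs(m.fun[:6]).max()
E
python3 - <<'E'
from kin import *
q0=tcp()[0]["q"]; B=[640,-86]; B2=[649,-198]
for tilt in(33,37,40):
    print(tilt,"grasp",*ik([640,-86,105],ori(RY,tilt),q0),ik([649,-198,105],ori(RY,tilt),q0)[1])
    for y in(88,-88):
        for psi in(0,-30,-60,-90,30,60,90):
            for th in(0,):
                q,r=ik(place(y,0),ori(TY+np.radians(psi),tilt),q0)
                q2,r2=ik(place(y,0)+[0,0,110],ori(TY+np.radians(psi),tilt),q)
                print(y,psi,round(r,1),round(r2,1),q if r<1.5 else "")
E
```

```text
33 grasp [-0.024  0.358  0.279  2.16  -1.3    0.29  -0.065] 0.06166685594070589 1.2160915755998757e-05
88 0 0.0 0.0 [-1.749  0.55   1.4    2.131 -0.574  0.44  -1.735]
88 -30 0.0 0.0 [-1.716  0.735  1.4    1.979 -0.34   0.715 -2.469]
88 -60 33.0 30.5 
88 -90 47.9 47.9 
88 30 0.0 0.0 [-0.49   0.097 -0.288  2.277  0.744  0.29  -2.592]
88 60 0.0 0.0 [-0.128  0.13  -0.462  2.245 -0.591  0.293 -0.677]
88 90 0.0 0.0 [ 0.115  0.272 -0.679  2.125 -0.605  0.552 -0.146]
-88 0 2.5 0.0 
-88 -30 9.4 3.4 
-88 -60 16.3 13.0 
-88 -90 30.7 29.8 
-88 30 1.4 0.0 [ 1.002 -0.148 -1.31   2.392 -0.791  0.29  -0.795]
-88 60 0.0 0.0 [ 0.426  0.013 -0.59   2.4   -0.942  0.506 -0.003]
-88 90 0.0 0.0 [ 0.483  0.168 -0.642  2.256 -0.709  0.753  0.274]
37 grasp [ 0.022  0.337  0.23   2.15  -1.3    0.29  -0.06 ] 3.784933973938865 0.7807745133889832
88 0 0.0 0.0 [-1.78   0.548  1.4    2.162 -0.537  0.348 -1.788]
88 -30 0.0 0.0 [-1.742  0.756  1.4    1.992 -0.275  0.669 -2.546]
88 -60 34.7 32.1 
88 -90 50.0 49.5 
88 30 1.6 0.0 
88 60 0.0 0.0 [-0.281  0.106 -0.229  2.316 -1.098  0.29  -0.132]
88 90 0.0 0.0 [ 0.211  0.301 -0.774  2.15  -0.708  0.513 -0.029]
-88 0 3.7 0.0 
-88 -30 9.6 3.7 
-88 -60 18.2 14.8 
-88 -90 32.8 31.4 
-88 30 3.1 0.0 
-88 60 0.0 0.0 [ 0.866  0.09  -1.091  2.4   -1.05   0.414  0.086]
-88 90 0.0 0.0 [ 0.541  0.192 -0.678  2.273 -0.795  0.757  0.373]
40 grasp [ 0.062  0.321  0.188  2.143 -1.3    0.29  -0.056] 6.587221210965848 3.285712271058682
88 0 14.0 8.6 
88 -30 22.7 18.5 
88 -60 35.9 33.1 
88 -90 51.5 50.6 
88 30 4.1 0.0 
88 60 1.0 0.0 [-0.228  0.1   -0.274  2.341 -1.3    0.29   0.075]
88 90 0.0 0.0 [ 0.291  0.335 -0.861  2.166 -0.772  0.477  0.047]
-88 0 5.4 0.0 
-88 -30 9.7 3.7 
-88 -60 19.6 16.0 
-88 -90 34.3 32.4 
-88 30 4.5 0.0 
-88 60 0.4 0.0 [ 1.028  0.198 -1.31   2.4   -1.04   0.31   0.09 ]
-88 90 0.0 0.0 [ 0.583  0.214 -0.707  2.285 -0.856  0.762  0.444]
```

```bash
python3 - <<'E'
from kin import *
q0=tcp()[0]["q"]; rng=np.random.default_rng(0)
seeds=[q0]+[np.clip(q0+rng.normal(0,.6,7),LO,HI) for _ in range(12)]
for B in((640,-86),(649,-198)):
  for tilt in(30,33):
    for psi in(0,-8,8):
      best=[]
      for s in seeds:
        q,r=ik([*B,105],ori(RY+np.radians(psi),tilt),s)
        if r<.3: best.append((np.abs(q-q0).max(),q))
      best.sort(key=lambda t:t[0]); print(B,tilt,psi,len(best),*[b[1] for b in best[:2]])
E
```

```text
(640, -86) 30 0 13 [ 0.011  0.36   0.215  2.111 -0.947  0.29  -0.425] [ 0.011  0.36   0.215  2.111 -0.947  0.29  -0.425]
(640, -86) 30 -8 13 [-0.186  0.377  0.444  2.118 -1.028  0.29  -0.495] [-0.186  0.377  0.444  2.118 -1.028  0.29  -0.495]
(640, -86) 30 8 13 [ 0.218  0.365 -0.031  2.091 -0.806  0.297 -0.422] [ 0.223  0.365 -0.039  2.09  -0.797  0.295 -0.431]
(640, -86) 33 0 13 [-0.024  0.358  0.279  2.16  -1.3    0.29  -0.065] [-0.024  0.358  0.279  2.16  -1.3    0.29  -0.065]
(640, -86) 33 -8 0
(640, -86) 33 8 13 [ 0.196  0.36   0.023  2.139 -1.152  0.29  -0.066] [ 0.196  0.36   0.023  2.139 -1.152  0.29  -0.066]
(649, -198) 30 0 13 [ 0.343  0.417  0.016  2.    -0.78   0.347 -0.439] [ 0.323  0.417  0.045  2.002 -0.81   0.356 -0.409]
(649, -198) 30 -8 13 [ 0.267  0.405  0.081  2.015 -0.727  0.29  -0.635] [ 0.267  0.405  0.081  2.015 -0.727  0.29  -0.635]
(649, -198) 30 8 13 [ 0.381  0.433 -0.001  1.977 -0.82   0.425 -0.26 ] [ 0.441  0.435 -0.089  1.974 -0.739  0.398 -0.338]
(649, -198) 33 0 13 [ 0.415  0.412 -0.064  2.039 -0.946  0.29  -0.26 ] [ 0.415  0.412 -0.064  2.039 -0.946  0.29  -0.26 ]
(649, -198) 33 -8 13 [ 0.202  0.402  0.194  2.067 -1.135  0.29  -0.222] [ 0.202  0.402  0.194  2.067 -1.135  0.29  -0.222]
(649, -198) 33 8 13 [ 0.476  0.432 -0.115  2.011 -0.92   0.366 -0.146] [ 0.524  0.436 -0.184  2.007 -0.851  0.343 -0.211]
```

```bash
python3 - <<'E'
from kin import *
q0=tcp()[0]["q"]; O=ori(RY+.05,31); g=np.array([640,-86,102.])
s=go(g,O,extra=21-85); s=go(g,O,extra=21,start=s)
E
```

```text
2 x [0.0016, -0.0014, 0.033, 0.84, -4.74, -1.2] -> [607.316 -90.273 156.859]
3 x [0.0, 0.0, 0.0283, 0.0, 0.0, 0.0] -> [650.725 -84.598  83.999]
```

```bash
python3 -m jog '[[0.0016,-0.0014,0.033,0.84,-4.74,-1.2],[0.0016,-0.0014,0.033,0.84,-4.74,-1.2],[0,0,0,0,0,0]]'; python3 - <<'E'
from kin import *
print(tcp()[0]["q"]); O=ori(RY+.05,31); g=np.array([640,-86,102.]); print(delta(g,O)[1]);go(g,O,extra=21)
E
```

```text
t: 3.55
eef_pos: [600.9, -91.4, 167.4]
orientation: [-0.018, 0.957, 0.058, 0.283]
contact_force: [-0.6, 0.4, -0.1]
grip_width: 0.996
grip_force: 0.0
[ 0.407  0.161 -0.26   2.152 -0.392  0.301 -0.944]
[ 0.134 -1.945 -0.445]
3 x [-0.0007, -0.0001, 0.0325, 0.04, -0.65, -0.15] -> [650.725 -84.598  83.999]
```

```bash
python3 -m jog '[[-0.0007,0,0.03,0,-0.65,-0.15],[-0.0007,0,0.03,0,-0.65,-0.15],[-0.0007,0,0.03,0,-0.65,-0.15],[0,0,0.005,0,0,0],[0,0,0,0,0,0]]'; python3 - <<'E'
from kin import *
s=tcp()[0]; print(s["q"],s["moment"]); O=ori(RY+.05,31); g=np.array([640,-86,102.]); print(tcp()[2].as_matrix()[:,2]);go(g,O,extra=21)
d,a=crop("top",350,120,130,85,4.6); e,b=crop("side",285,100,110,85,5.4)
cv2.imwrite("pics/c6.png",np.vstack([cv2.resize(a,(440,288)),cv2.resize(b,(440,300))]))
E
```

```text
t: 4.05
eef_pos: [640.8, -84.7, 93.1]
orientation: [-0.02, 0.962, 0.06, 0.267]
contact_force: [-0.2, -0.3, 0.4]
grip_width: 0.998
grip_force: 0.0
[ 0.078  0.341  0.071  2.11  -0.784  0.233 -0.582] [-0.053  0.494  0.044]
[ 0.511  0.07  -0.857]
1 x [0.0038, 0.0012, 0.0129, -0.17, -0.02, -0.37] -> [650.725 -84.598  83.999]
```

View pics/c6.png

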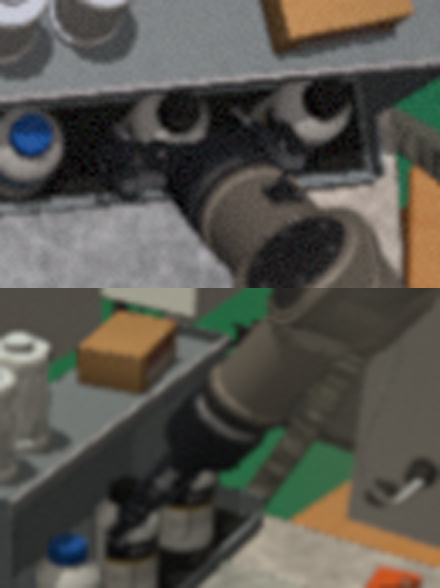

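The fingers straddle the middle bottle: left tip at top half (125,130), right at (240,120), bottle between at (170,120). The body is clear of the tier edge. Next I go in the last centimetre with slightly less tilt, because q6 is at its limit, and close.

```bash
python3 -m jog '[[0.001,-0.002,0.005,0,-1,0],[0.001,0,0.005,0,-1,0],[0,0,0,0,0,0]]'; python3 -m jog '[[0,0,0,0,0,0],[0,0,0,0,0,0],[0,0,0,0,0,0],[0,0,0,0,0,0],[0,0,0,0,0,0]]' 0.03 35;  python3 - <<'E'
from kin import *
s=tcp()[0]; print(s["q"],s["moment"],tcp()[2].as_matrix()[:,2])
E
```

```text
t: 4.45
eef_pos: [648.3, -81.8, 86.5]
orientation: [-0.018, 0.966, 0.061, 0.251]
contact_force: [0.1, 0.2, 0.1]
grip_width: 0.994
grip_force: 0.0
t: 4.95
eef_pos: [648.2, -81.7, 85.9]
orientation: [-0.018, 0.966, 0.061, 0.25]
contact_force: [-2.1, -0.2, 5.4]
grip_width: 0.617
grip_force: 37.3
[ 0.     0.369  0.147  2.077 -0.726  0.269 -0.658] [-0.211  0.308 -0.092] [ 0.482  0.065 -0.874]
```

Gripped: opening 52.7 mm as expected, 37 N. Next I plan the lift, the carry with a quarter turn (the model says it reaches with the tool coming from the right), and the placing.

```bash
cat >> kin.py <<'E'
def save(n): 
    s,p,r=tcp(); pickle.dump((p,r),open(n,"wb"))
def held(n,g,psi=90,th=0.):
    """TCP orientation and position that puts a bottle base held as in n at world point g, turned to psi in tray axes, tray swung th"""
    p,r=pickle.load(open(n,"rb")); z=r.as_matrix()[:,2]; yaw=np.arctan2(z[1],z[0])
    base=p-19*z; h=base[2]-12                      # grasp height over underside
    M=rot('z',TY)*rot('x',th)*rot('z',np.radians(psi)-yaw)
    return M*r, np.array(g)+M.apply(p-np.r_[base[:2],12])
def floor(y,th): return TC+[0,0,70]+(rot('z',TY)*rot('x',th)).apply([0,y,-70])
E
python3 - <<'E'
from kin import *
save("A.pkl"); s0,p,r=tcp(); q=s0["q"]
s=go(p+[0,0,18],r,0); s=go(p+[-30,-2,40],r,0,s); s=go(p+[-130,-10,110],r,0,s)
for g,psi in(((500,-60,180),30),((470,20,190),60),((455,80,190),90),((floor(88,0)+[0,0,100]),90),((floor(88,0)+[0,0,12]),90)):
    Rt,t=held("A.pkl",g,psi); q,res=ik(t,Rt,q,0); print(np.array(g),psi,t,round(res,2),q); s=go(t,Rt,0,s)
E
```

```text
1 x [0.0087, -0.0001, -0.0157, 0.0, 0.0, 0.0] -> [648.151 -81.711 103.86 ]
1 x [-0.0155, -0.0019, -0.0338, 0.0, 0.0, 0.0] -> [618.151 -83.711 125.86 ]
3 x [-0.0179, -0.0017, -0.0366, 0.0, 0.0, 0.0] -> [518.151 -91.711 195.86 ]
[500 -60 180] 30 [508.472 -56.322 253.86 ] 0.0 [ 0.068 -0.068  0.188  2.15  -0.484  0.721 -0.594]
3 x [0.0089, -0.0123, -0.0171, 2.55, -0.02, -4.59] -> [508.472 -56.322 253.86 ]
[470  20 190] 60 [475.498  27.421 263.86 ] 0.0 [ 0.03  -0.069  0.139  2.138 -0.572  0.935 -0.157]
4 x [0.0056, -0.0222, 0.0003, 3.65, -0.03, -6.55] -> [475.498  27.421 263.86 ]
[455  80 190] 90 [456.051  89.176 263.86 ] 0.0 [-0.     0.009  0.058  2.069 -0.568  1.13   0.206]
5 x [0.0084, -0.0088, 0.0047, 2.92, -0.03, -5.24] -> [456.051  89.176 263.86 ]
[464.01  307.929 180.   ] 90 [465.061 317.105 253.86 ] 0.0 [-0.353  0.1   -0.096  1.977 -0.567  0.884 -0.238]
6 x [0.0323, -0.0031, 0.0199, 0.0, 0.0, 0.0] -> [465.061 317.105 253.86 ]
[464.01  307.929  92.   ] 90 [465.061 317.105 165.86 ] 0.0 [-0.32   0.196 -0.133  2.11  -0.678  0.692 -0.066]
3 x [-0.0143, 0.0001, 0.0256, 0.0, 0.0, 0.0] -> [465.061 317.105 165.86 ]
```

```bash
python3 -m jog '[[0.0087,0,-0.0157,0,0,0],[-0.015,-0.002,-0.034,0,0,0],[-0.018,-0.002,-0.037,0,0,0],[-0.018,-0.002,-0.037,0,0,0],[-0.018,-0.002,-0.037,0,0,0]]'; python3 -m jog '[[0.009,-0.012,-0.017,2.55,0,-4.6],[0.009,-0.012,-0.017,2.55,0,-4.6],[0.009,-0.012,-0.017,2.55,0,-4.6],[0,0,0,0,0,0]]'; python3 - <<'E'
from kin import *
print(tcp()[0]["q"])
s=None
for g,psi in(((470,20,195),60),((455,80,195),90),((floor(88,0)+[0,0,105]),90)):
    Rt,t=held("A.pkl",g,psi); s=go(t,Rt,0,s)
E
```

```text
t: 5.45
eef_pos: [514.3, -90.0, 195.2]
orientation: [-0.019, 0.967, 0.061, 0.247]
contact_force: [0.4, -0.4, -1.5]
grip_width: 0.61
grip_force: 37.0
t: 5.85
eef_pos: [509.1, -55.8, 256.2]
orientation: [-0.052, 0.948, 0.193, 0.247]
contact_force: [-0.6, -0.5, -1.5]
grip_width: 0.609
grip_force: 36.9
[-0.211 -0.107  0.397  2.159 -0.383  0.688 -0.727]
4 x [0.0057, -0.0222, -0.0003, 3.65, -0.07, -6.53] -> [475.498  27.421 268.86 ]
5 x [0.0084, -0.0088, 0.0047, 2.92, -0.03, -5.24] -> [456.051  89.176 268.86 ]
6 x [0.0323, -0.0031, 0.0199, 0.0, 0.0, 0.0] -> [465.061 317.105 258.86 ]
```

```bash
python3 -m jog '[[0.0057,-0.0222,0,3.65,0,-6.53],[0.0057,-0.0222,0,3.65,0,-6.53],[0.0057,-0.0222,0,3.65,0,-6.53],[0.0057,-0.0222,0,3.65,0,-6.53]]'; python3 -m jog '[[0.0084,-0.0088,0.0047,2.92,0,-5.24],[0.0084,-0.0088,0.0047,2.92,0,-5.24],[0.0084,-0.0088,0.0047,2.92,0,-5.24],[0.0084,-0.0088,0.0047,2.92,0,-5.24],[0.0084,-0.0088,0.0047,2.92,0,-5.24]]'; python3 -m jog '[[0.0323,-0.0031,0.02,0,0,0],[0.0323,-0.0031,0.02,0,0,0],[0.0323,-0.0031,0.02,0,0,0],[0.0323,-0.0031,0.02,0,0,0],[0.0323,-0.0031,0.02,0,0,0]]'; python3 - <<'E'
from kin import *
print(tcp()[0]["q"])
s=None
for dz in(105,25,8): Rt,t=held("A.pkl",floor(88,0)+[0,0,dz]); s=go(t,Rt,0,s)
E
```

```text
t: 6.25
eef_pos: [473.6, 28.3, 263.5]
orientation: [-0.116, 0.866, 0.433, 0.222]
contact_force: [-0.7, -0.2, -2.4]
grip_width: 0.611
grip_force: 36.9
t: 6.75
eef_pos: [454.7, 89.3, 263.6]
orientation: [-0.17, 0.725, 0.641, 0.186]
contact_force: [0.6, 0.7, -2.0]
grip_width: 0.61
grip_force: 37.0
t: 7.25
eef_pos: [462.5, 280.3, 255.5]
orientation: [-0.169, 0.726, 0.64, 0.187]
contact_force: [0.1, 0.7, -2.1]
grip_width: 0.61
grip_force: 36.9
[-0.571  0.071  0.233  2.    -0.602  0.927 -0.134]
1 x [0.0338, -0.002, 0.0151, -0.05, -0.1, -0.2] -> [465.061 317.105 258.86 ]
2 x [-0.0194, 0.0002, 0.035, 0.0, 0.0, 0.0] -> [465.061 317.105 178.86 ]
1 x [-0.0083, 0.0001, 0.0149, 0.0, 0.0, 0.0] -> [465.061 317.105 161.86 ]
```

```bash
python3 -m jog '[[0.0338,-0.002,0.0151,0,-0.1,-0.2],[-0.0194,0,0.035,0,0,0],[-0.0194,0,0.035,0,0,0],[0,0,0,0,0,0]]'; python3 - <<'E'
from kin import *
print(tcp()[0]["q"])
s=None
for dz,th in((5,0),(2,-.05),(1,-.1),(0,-.15),(-1,-.2)):
    Rt,t=held("A.pkl",floor(88,th)+[0,0,dz],90,th); s=go(t,Rt,0,s)
E
```

```text
t: 7.65
eef_pos: [460.3, 314.4, 173.3]
orientation: [-0.17, 0.726, 0.642, 0.18]
contact_force: [-1.8, -1.5, -2.5]
grip_width: 0.613
grip_force: 37.1
[-0.589  0.191  0.187  2.066 -0.713  0.765 -0.037]
1 x [-0.004, 0.0046, 0.0142, -0.61, 0.41, -0.17] -> [465.061 317.105 158.86 ]
1 x [-0.0038, 0.0, 0.0069, -0.03, -2.86, 0.0] -> [465.069 317.176 150.996]
1 x [-0.0027, 0.0, 0.0052, -0.03, -2.86, -0.0] -> [465.049 317.005 145.134]
1 x [-0.0027, 0.0, 0.0052, -0.03, -2.86, 0.0] -> [465.002 316.593 139.286]
1 x [-0.0027, 0.0, 0.0052, -0.03, -2.86, -0.0] -> [464.928 315.941 133.466]
```

```bash
python3 -m jog '[[-0.002,0.0046,0.007,-0.6,0.4,-0.2],[-0.004,0,0.007,0,0,0],[0,0,0,0,0,0]]';python3 -m jog '[[-0.002,0,0.0035,0,-1.4,0],[-0.002,0,0.0035,0,-1.4,0],[0,0,0,0,0,0]]'; python3 -m jog '[[-0.0013,0,0.0026,0,-1.4,0],[-0.0013,0,0.0026,0,-1.4,0],[-0.0013,0,0.0026,0,-1.4,0],[-0.0013,0,0.0026,0,-1.4,0],[0,0,0,0,0,0]]'; python3 - <<'E'
from kin import *
s=None
print(tcp()[0]["moment"])
for dz,th in((0,-.2),):
    Rt,t=held("A.pkl",floor(88,th)+[0,0,dz],90,th); s=go(t,Rt,0,s,n=2)
E
```

```text
t: 7.95
eef_pos: [470.2, 317.3, 165.7]
orientation: [-0.167, 0.724, 0.641, 0.193]
contact_force: [-0.2, 0.1, -1.9]
grip_width: 0.612
grip_force: 37.0
t: 8.25
eef_pos: [470.7, 318.6, 159.1]
orientation: [-0.151, 0.727, 0.646, 0.177]
contact_force: [0.0, -0.4, -2.0]
grip_width: 0.611
grip_force: 37.1
t: 8.75
eef_pos: [470.8, 318.2, 147.3]
orientation: [-0.119, 0.735, 0.652, 0.141]
contact_force: [0.5, -0.1, 0.3]
grip_width: 0.612
grip_force: 37.4
[-0.379  0.02  -0.018]
2 x [-0.0036, -0.0028, 0.0055, 0.3, -1.85, 0.16] -> [464.928 315.941 134.466]
```

```bash
python3 -m jog '[[-0.0018,0,0.0027,0,-0.95,0],[-0.0018,0,0.0027,0,-0.95,0],[-0.0018,0,0.0027,0,-0.95,0],[-0.0018,0,0.0027,0,-0.95,0],[0,0,0,0,0,0]]'; python3 - <<'E'
from kin import *
s=None
print(tcp()[0]["moment"])
for dz,th in((0,-.2),):
    Rt,t=held("A.pkl",floor(88,th)+[0,0,dz],90,th); s=go(t,Rt,0,s,n=1)
E
```

```text
t: 9.25
eef_pos: [471.3, 314.9, 134.3]
orientation: [-0.097, 0.739, 0.656, 0.117]
contact_force: [0.9, 0.2, -0.2]
grip_width: 0.608
grip_force: 35.8
[-0.414 -0.265 -0.078]
1 x [0.0003, -0.0064, -0.0001, 0.68, 0.15, 0.3] -> [464.928 315.941 134.466]
```

```bash
python3 -m jog '[[0,0,0,0,0,0],[0,0,0,0,0,0],[0,0,0,0,0,0]]' 0.06; python3 -m jog '[[0,0,0,0,0,0],[0,0,0,0,0,0],[0,0,0,0,0,0]]' 0.08;  python3 - <<'E'
from kin import *
d=robot.get_image("top"); e=robot.get_image("side")
a=d["frame"][150:290,200:390,::-1]; b=e["frame"][130:310,240:390,::-1]
cv2.imwrite("pics/p1.png",np.hstack([cv2.resize(a,(434,320)),cv2.resize(b,(350,420))[:320]])); 
E
```

```text
t: 9.55
eef_pos: [470.3, 314.3, 133.9]
orientation: [-0.098, 0.74, 0.656, 0.116]
contact_force: [-0.3, 0.2, 0.5]
grip_width: 0.704
grip_force: 0.0
t: 9.85
eef_pos: [470.5, 314.3, 134.0]
orientation: [-0.097, 0.74, 0.656, 0.116]
contact_force: [-0.6, 0.4, -0.3]
grip_width: 0.941
grip_force: 0.0
```

View pics/p1.png

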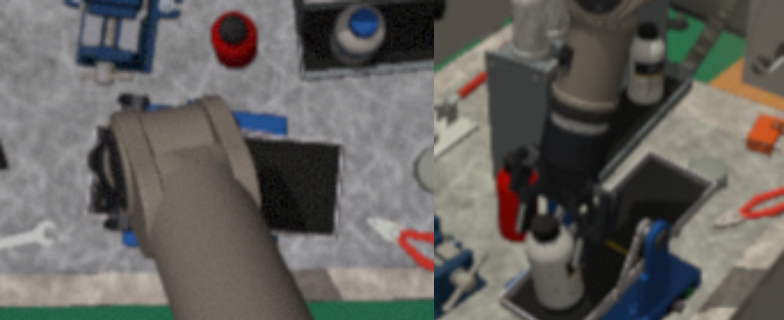

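The bottle stands on the left half of the tray (right half of the picture, cap at (545,228)), with the tray tipped to that side and the fingers open around it. Now I withdraw along the tool axis and return for the right-hand bottle.

```bash
python3 -m jog '[[0,0,-0.02,0,0,0],[0,0,-0.04,0,0,0],[0,0,-0.045,0,0,0],[0,0,-0.045,0,0,0]]' 0.085; python3 - <<'E'
from kin import *
save("ret.pkl"); s=None; s0=tcp()[0]; q=s0["q"]; print(q); g2=np.array([649,-198,102.])
O=ori(RY+.05,29)
for psi,g in((55,(470,120,290)),(25,(470,-60,290)),(0,(490,-170,260))):
    Rt=ori(RY+.05+np.radians(psi),29); q,r=ik(g,Rt,q); print(round(r,2),q); s=go(g,Rt,19,s)
s=go(g2,O,21-95,s); s=go(g2,O,21,s)
E
```

```text
t: 10.35
eef_pos: [463.4, 269.1, 278.4]
orientation: [-0.097, 0.74, 0.656, 0.116]
contact_force: [1.1, -0.2, -0.0]
grip_width: 0.993
grip_force: 0.0
[-0.733  0.064  0.299  1.892 -0.316  1.039 -0.416]
0.0 [-0.523 -0.054  0.5    2.089 -0.538  0.937 -0.208]
4 x [-0.0317, 0.0116, -0.0112, -1.93, 2.84, 4.79] -> [474.261 128.167 273.382]
0.0 [-0.342 -0.115  0.663  2.124 -0.45   0.85  -0.414]
5 x [-0.0246, 0.0241, -0.0136, -2.91, -0.0, 5.25] -> [477.773 -55.058 273.382]
0.0 [-0.251 -0.015  0.771  2.121 -0.493  0.693 -0.584]
4 x [-0.0091, 0.0285, 0.0035, -3.03, -0.0, 5.47] -> [ 499.134 -168.806  243.382]
4 x [0.0145, 0.0121, 0.03, 0.0, 0.0, 0.0] -> [ 613.427 -202.651  166.722]
3 x [0.0, 0.0, 0.0317, 0.0, 0.0, 0.0] -> [ 659.095 -196.68    83.633]
```

```bash
python3 -m jog '[[-0.0317,0.0116,-0.0112,-1.93,2.84,4.79],[-0.0317,0.0116,-0.0112,-1.93,2.84,4.79],[-0.0317,0.0116,-0.0112,-1.93,2.84,4.79],[-0.0317,0.0116,-0.0112,-1.93,2.84,4.79]]'; python3 -m jog '[[-0.0246,0.0241,-0.0136,-2.91,0,5.25],[-0.0246,0.0241,-0.0136,-2.91,0,5.25],[-0.0246,0.0241,-0.0136,-2.91,0,5.25],[-0.0246,0.0241,-0.0136,-2.91,0,5.25],[-0.0246,0.0241,-0.0136,-2.91,0,5.25]]'; python3 -m jog '[[-0.0091,0.0285,0.0035,-3,0,5.47],[-0.0091,0.0285,0.0035,-3,0,5.47],[-0.0091,0.0285,0.0035,-3,0,5.47],[-0.0091,0.0285,0.0035,-3,0,5.47],[0,0,0,0,0,0]]'; python3 - <<'E'
from kin import *
s0=tcp()[0]; print(s0["q"]); g2=np.array([649,-198,102.]); O=ori(RY+.05,29)
s=go(rk(g2,-110,0,215),O,21); s=go(g2,O,21-70,s); s=go(g2,O,21,s)
E
```

```text
t: 10.75
eef_pos: [475.3, 127.2, 272.8]
orientation: [-0.13, 0.829, 0.5, 0.216]
contact_force: [1.0, -0.7, 0.2]
grip_width: 0.993
grip_force: 0.0
t: 11.25
eef_pos: [477.9, -55.9, 272.1]
orientation: [-0.069, 0.93, 0.268, 0.241]
contact_force: [-0.0, -0.5, -0.3]
grip_width: 0.995
grip_force: 0.0
t: 11.75
eef_pos: [498.5, -170.3, 241.0]
orientation: [-0.017, 0.966, 0.061, 0.249]
contact_force: [0.1, -0.8, -0.6]
grip_width: 0.996
grip_force: 0.0
[-0.243 -0.085  0.62   2.166 -0.332  0.626 -0.83 ]
2 x [0.0095, 0.0207, 0.0305, 0.01, 0.04, -0.14] -> [ 549.447 -205.471  196.633]
3 x [0.0138, 0.0018, 0.0274, 0.0, 0.0, 0.0] -> [ 625.445 -201.08   144.856]
2 x [0.0, -0.0, 0.035, 0.0, 0.0, 0.0] -> [ 659.095 -196.68    83.633]
```

```bash
python3 -m jog '[[0.0095,0.0207,0.0305,0,0,-0.1],[0.0095,0.0207,0.0305,0,0,-0.1],[0.0138,0.0018,0.0274,0,0,0],[0.0138,0.0018,0.0274,0,0,0],[0.0138,0.0018,0.0274,0,0,0]]'; python3 -m jog '[[0,0,0,0,0,0]]'; python3 - <<'E'
from kin import *
s0=tcp()[0]; print(s0["q"]); g2=np.array([649,-198,102.]); O=ori(RY+.05,29)
s=go(g2,O,21,n=2)
E
```

```text
t: 12.25
eef_pos: [628.3, -196.7, 145.0]
orientation: [-0.018, 0.966, 0.066, 0.25]
contact_force: [-0.7, -0.3, 0.8]
grip_width: 0.997
grip_force: 0.0
t: 12.35
eef_pos: [628.8, -194.5, 143.1]
orientation: [-0.018, 0.966, 0.067, 0.248]
contact_force: [-0.4, 1.9, 1.1]
grip_width: 0.994
grip_force: 0.0
[-0.145  0.361  0.603  2.002 -0.92   0.573 -0.321]
2 x [-0.0014, 0.0032, 0.0332, -0.19, 0.09, 0.22] -> [ 659.095 -196.68    83.633]
```

```bash
python3 -m jog '[[0,0.006,0,0,0,0.2],[0,0,0,0,0,0]]'; python3 -m jog '[[-0.0014,0,0.022,-0.1,0,0],[-0.0014,0,0.022,-0.1,0,0],[0,0,0.017,0,0,0],[0,0,0,0,0,0]]'; python3 - <<'E'
from kin import *
s0=tcp()[0]; print(s0["q"]); g2=np.array([649,-198,102.]); O=ori(RY+.05,29)
s=go(g2,O,21,n=1)
E
```

```text
t: 12.55
eef_pos: [627.3, -205.6, 146.9]
orientation: [-0.017, 0.966, 0.062, 0.25]
contact_force: [-0.6, -0.6, 0.4]
grip_width: 0.996
grip_force: 0.0
t: 12.95
eef_pos: [653.9, -199.7, 90.3]
orientation: [-0.016, 0.966, 0.063, 0.249]
contact_force: [-0.2, 0.1, -0.5]
grip_width: 0.994
grip_force: 0.0
[-0.06   0.469  0.505  1.983 -1.075  0.51  -0.189]
1 x [0.0017, -0.0023, 0.0085, -0.01, 0.07, -0.05] -> [ 659.095 -196.68    83.633]
```

```bash
python3 -m jog '[[0.001,-0.0023,0.007,0,0,0],[0,0,0,0,0,0]]'; python3 -m jog '[[0,0,0,0,0,0],[0,0,0,0,0,0],[0,0,0,0,0,0],[0,0,0,0,0,0],[0,0,0,0,0,0]]' 0.03 35;  python3 - <<'E'
from kin import *
save("B.pkl"); s0,p,r=tcp(); q=s0["q"]; print(q,r.as_matrix()[:,2])
s=go(p+[0,0,18],r,0); s=go(p+[-30,-2,40],r,0,s); s=go(p+[-130,-10,110],r,0,s)
for g,psi in(((500,-140,190),30),((470,-80,195),60),((455,0,195),90),((floor(-88,-.2)+[0,0,60]),90)):
    Rt,t=held("B.pkl",g,psi); q,res=ik(t,Rt,q,0); print(np.array(g),psi,t,round(res,2),q); s=go(t,Rt,0,s)
E
```

```text
t: 13.15
eef_pos: [658.7, -197.4, 86.4]
orientation: [-0.016, 0.966, 0.063, 0.251]
contact_force: [0.3, -0.4, -0.2]
grip_width: 0.997
grip_force: 0.0
t: 13.65
eef_pos: [659.2, -197.8, 87.0]
orientation: [-0.016, 0.966, 0.062, 0.251]
contact_force: [-2.1, 0.8, 5.9]
grip_width: 0.633
grip_force: 35.2
[-0.059  0.478  0.496  1.978 -1.089  0.501 -0.181] [ 0.483  0.062 -0.873]
1 x [0.0088, 0.0, -0.0157, 0.0, 0.0, 0.0] -> [ 659.153 -197.839  104.99 ]
1 x [-0.0155, -0.0018, -0.0338, 0.0, 0.0, 0.0] -> [ 629.153 -199.839  126.99 ]
3 x [-0.0178, -0.0016, -0.0366, 0.0, 0.0, 0.0] -> [ 529.153 -207.839  196.99 ]
[ 500 -140  190] 30 [ 508.486 -136.316  264.99 ] 0.0 [-0.067 -0.006  0.55   2.065 -0.549  0.845 -0.349]
3 x [0.0098, -0.0248, -0.0205, 2.63, 0.01, -4.72] -> [ 508.486 -136.316  264.99 ]
[470 -80 195] 60 [475.507 -72.566 269.99 ] 0.0 [-0.053 -0.001  0.494  2.059 -0.578  1.078  0.089]
5 x [0.0023, -0.0144, 0.0001, 2.92, 0.01, -5.24] -> [475.507 -72.566 269.99 ]
[455   0 195] 90 [456.052   9.191 269.99 ] 0.0 [-0.106  0.041  0.387  2.025 -0.542  1.247  0.395]
4 x [0.0145, -0.0132, 0.0081, 3.65, 0.01, -6.55] -> [456.052   9.191 269.99 ]
[442.607 120.997 158.878] 90 [443.66  130.189 233.868] 0.0 [-0.278  0.013  0.278  2.146 -0.605  1.035  0.223]
4 x [0.0216, -0.0065, 0.0223, 0.0, 0.0, 0.0] -> [443.66  130.189 233.868]
```

```bash
python3 -m jog '[[0.0088,0,-0.0157,0,0,0],[-0.015,-0.002,-0.034,0,0,0],[-0.018,-0.002,-0.037,0,0,0],[-0.018,-0.002,-0.037,0,0,0],[-0.018,-0.002,-0.037,0,0,0]]' 0.03 40; python3 -m jog '[[0.0098,-0.0248,-0.0205,2.63,0,-4.72],[0.0098,-0.0248,-0.0205,2.63,0,-4.72],[0.0098,-0.0248,-0.0205,2.63,0,-4.72],[0,0,0,0,0,0]]'; python3 - <<'E'
from kin import *
s=None
for g,psi in(((470,-80,195),60),((455,0,195),90),((floor(-88,-.2)+[0,0,60]),90)):
    Rt,t=held("B.pkl",g,psi); s=go(t,Rt,0,s)
E
```

```text
t: 14.15
eef_pos: [525.8, -206.3, 196.5]
orientation: [-0.016, 0.966, 0.062, 0.249]
contact_force: [0.7, 0.0, -0.9]
grip_width: 0.629
grip_force: 41.9
t: 14.55
eef_pos: [508.2, -133.7, 267.7]
orientation: [-0.051, 0.947, 0.199, 0.248]
contact_force: [-0.4, -0.7, -2.4]
grip_width: 0.629
grip_force: 41.7
4 x [0.0021, -0.0174, 0.0005, 3.64, -0.03, -6.5] -> [475.507 -72.566 269.99 ]
4 x [0.0145, -0.0132, 0.0081, 3.65, 0.01, -6.55] -> [456.052   9.191 269.99 ]
4 x [0.0216, -0.0065, 0.0223, 0.0, 0.0, 0.0] -> [443.66  130.189 233.868]
```

```bash
python3 -m jog '[[0.0021,-0.0174,0,3.64,0,-6.5],[0.0021,-0.0174,0,3.64,0,-6.5],[0.0021,-0.0174,0,3.64,0,-6.5],[0.0021,-0.0174,0,3.64,0,-6.5]]'; python3 -m jog '[[0.0145,-0.0132,0.0081,3.65,0,-6.55],[0.0145,-0.0132,0.0081,3.65,0,-6.55],[0.0145,-0.0132,0.0081,3.65,0,-6.55],[0.0145,-0.0132,0.0081,3.65,0,-6.55],[0,0,0,0,0,0]]'; python3 - <<'E'
from kin import *
def bott(y,th,x=0): # cap top, label-height points
    F=rot('z',TY)*rot('x',th); return [TC+[0,0,70]+F.apply([x,y,-70+h]) for h in(130,100,0)]
d=robot.get_image("top"); e=robot.get_image("side"); pickle.dump((d,e),open("c2.pkl","wb"))
out=[]
for c,(x0,y0,w,h) in((d,(215,190,150,80)),(e,(250,175,120,120))):
    im=cv2.resize(c["frame"][y0:y0+h,x0:x0+w,::-1].copy(),None,fx=5,fy=5,interpolation=cv2.INTER_CUBIC)
    L=[P for y in(150,-150) for x in(56,-56) for P in[TC+[0,0,70]+(rot('z',TY)*rot('x',-.2)).apply([x,y,-56])]]
    for P in bott(88,-.2,5)+L: u=(proj(c,P)[0]-[x0,y0])*5+2; cv2.circle(im,tuple(int(v) for v in u),3,(0,0,255),1); print(u.round())
    out.append(im)
cv2.imwrite("pics/p2.png",np.hstack([cv2.resize(out[0],(450,240)),cv2.resize(out[1],(350,350))[:240] if 0 else cv2.resize(out[1],(240,240))]))
cv2.imwrite("pics/p2.png",np.hstack([cv2.copyMakeBorder(cv2.resize(out[0],None,fx=.6,fy=.6),0,360-240,0,0,0),cv2.resize(out[1],(350,360))]))
E
```

```text
t: 14.95
eef_pos: [473.3, -74.5, 267.4]
orientation: [-0.114, 0.865, 0.436, 0.222]
contact_force: [-0.5, -0.7, -2.1]
grip_width: 0.631
grip_force: 41.7
t: 15.45
eef_pos: [455.2, 9.3, 267.0]
orientation: [-0.169, 0.722, 0.644, 0.185]
contact_force: [-0.3, -0.5, -2.0]
grip_width: 0.633
grip_force: 41.7
[148. 150.]
[171. 154.]
[238. 167.]
[133.  63.]
[109. 268.]
[678. 105.]
[659. 323.]
[191. 247.]
[199. 283.]
[226. 394.]
[ 83. 410.]
[231. 508.]
[410.  92.]
[556. 166.]
```

View pics/p2.png

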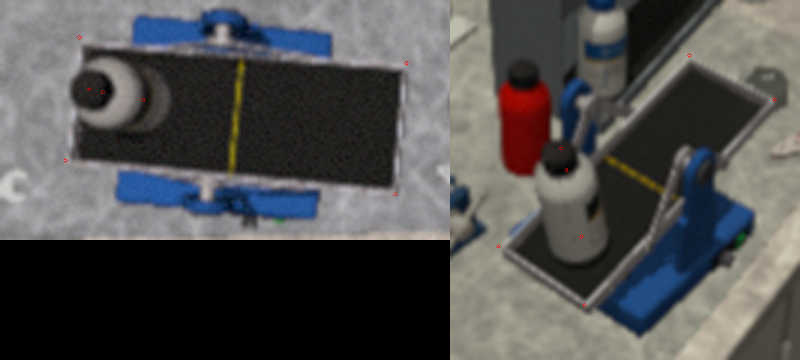

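The tray hangs as predicted (drawn corners within about 2 px). Bottle 1's cap at (89,90) sits on the mark for 88 mm out. Now the second bottle: bring it in tipped by -0.2 rad to match the tray, then level it while lowering.

```bash
python3 -m jog '[[0.0216,-0.0065,0.0223,0,0,0],[0.0216,-0.0065,0.0223,0,0,0],[0.0216,-0.0065,0.0223,0,0,0],[0.0216,-0.0065,0.0223,0,0,0],[0,0,0,0,0,0]]'; python3 - <<'E'
from kin import *
print(tcp()[0]["q"]);s=None
for dz,th in((30,-.2),(10,-.2),(0,-.2),(-1,-.15),(-1,-.1),(-1,-.05),(-1,0)):
    Rt,t=held("B.pkl",floor(-88,th)+[0,-1,dz],90,th); s=go(t,Rt,0,s)
E
```

```text
t: 16.05
eef_pos: [440.6, 131.3, 231.5]
orientation: [-0.17, 0.722, 0.644, 0.185]
contact_force: [-0.9, -0.4, -1.7]
grip_width: 0.627
grip_force: 41.7
[-0.564  0.029  0.553  2.104 -0.613  1.041  0.199]
2 x [-0.001, 0.0017, 0.0168, -0.18, -5.72, -0.09] -> [445.333 143.807 200.535]
1 x [-0.0061, -0.0, 0.0191, 0.0, 0.0, 0.0] -> [445.333 143.807 180.535]
1 x [-0.003, -0.0, 0.0095, 0.0, 0.0, 0.0] -> [445.333 143.807 170.535]
1 x [-0.0024, -0.0, 0.0043, -0.01, 2.86, 0.0] -> [445.228 142.882 165.702]
1 x [-0.0021, -0.0, 0.0034, -0.01, 2.86, -0.0] -> [445.144 142.148 161.827]
1 x [-0.0021, -0.0, 0.0034, -0.01, 2.86, 0.0] -> [445.082 141.608 157.919]
1 x [-0.0021, -0.0, 0.0034, -0.01, 2.86, 0.0] -> [445.042 141.263 153.99 ]
```

```bash
python3 -m jog '[[-0.001,0.0017,0.0168,-0.2,-5.72,-0.1],[-0.001,0.0017,0.0168,-0.2,-5.72,-0.1],[-0.0061,0,0.0191,0,0,0],[0,0,0,0,0,0]]'; python3 - <<'E'
from kin import *
s=None
for dz,th in((2,-.2),(-1,-.15),(-1,-.1),(-1,-.05),(-1,0)):
    Rt,t=held("B.pkl",floor(-88,th)+[0,-1,dz],90,th); s=go(t,Rt,0,s)
E
```

```text
t: 16.45
eef_pos: [446.4, 139.9, 179.8]
orientation: [-0.101, 0.738, 0.657, 0.114]
contact_force: [-1.5, -0.3, -2.8]
grip_width: 0.626
grip_force: 41.8
1 x [0.0014, -0.0015, 0.0081, 0.12, 0.18, -0.26] -> [445.333 143.807 172.535]
1 x [-0.003, -0.0, 0.0062, -0.01, 2.86, 0.0] -> [445.228 142.882 165.702]
1 x [-0.0021, -0.0, 0.0034, -0.01, 2.86, -0.0] -> [445.144 142.148 161.827]
1 x [-0.0021, -0.0, 0.0034, -0.01, 2.86, 0.0] -> [445.082 141.608 157.919]
1 x [-0.0021, -0.0, 0.0034, -0.01, 2.86, 0.0] -> [445.042 141.263 153.99 ]
```

```bash
python3 -m jog '[[0.0014,-0.0015,0.005,0.1,0,-0.2],[-0.001,0,0.004,0,0,0],[0,0,0,0,0,0]]'; python3 -m jog '[[-0.0015,0,0.0025,0,1.4,0],[-0.0015,0,0.0025,0,1.4,0],[0,0,0,0,0,0]]';  python3 -m jog '[[-0.001,0,0.0017,0,1.4,0],[-0.001,0,0.0017,0,1.4,0],[-0.001,0,0.0017,0,1.4,0],[-0.001,0,0.0017,0,1.4,0],[0,0,0,0,0,0]]'; python3 - <<'E'
from kin import *
s=None; print(tcp()[0]["moment"])
for dz,th in((0,0),):
    Rt,t=held("B.pkl",floor(-88,th)+[0,-1,dz],90,th); s=go(t,Rt,0,s,n=3)
E
```

```text
t: 16.75
eef_pos: [447.0, 143.7, 173.6]
orientation: [-0.101, 0.737, 0.658, 0.116]
contact_force: [-0.1, -0.5, -1.1]
grip_width: 0.629
grip_force: 41.8
t: 17.05
eef_pos: [447.0, 142.1, 168.0]
orientation: [-0.116, 0.734, 0.655, 0.134]
contact_force: [-1.0, -0.6, -0.7]
grip_width: 0.632
grip_force: 41.8
t: 17.55
eef_pos: [447.1, 141.4, 160.2]
orientation: [-0.148, 0.726, 0.649, 0.17]
contact_force: [0.1, -1.2, -0.6]
grip_width: 0.631
grip_force: 41.7
[-0.577  0.143  0.041]
3 x [-0.0009, -0.0007, 0.0015, 0.07, 1.03, 0.02] -> [445.042 141.263 154.99 ]
```

```bash
python3 -m jog '[[-0.001,0,0.0017,0,1,0],[-0.001,0,0.0017,0,1,0],[-0.001,0,0.0017,0,1,0],[0,0,0,0,0,0],[0,0,0,0,0,0]]'; python3 - <<'E'
from kin import *
s=None; print(tcp()[0]["moment"])
Rt,t=held("B.pkl",floor(-88,0)+[0,-1,0],90,0); s=go(t,Rt,0,s,n=1)
E
```

```text
t: 18.05
eef_pos: [447.1, 141.8, 154.6]
orientation: [-0.165, 0.721, 0.646, 0.188]
contact_force: [-0.5, 0.4, 0.4]
grip_width: 0.63
grip_force: 41.8
[-0.562  0.058  0.003]
1 x [-0.0005, -0.002, -0.0007, 0.19, 0.11, 0.17] -> [445.042 141.263 154.99 ]
```

Force is about 0, so the tray carries the bottle. I release, withdraw along the tool axis, and compare the tray ends with the first (level) picture.

```bash
python3 -m jog '[[0,0,0,0,0,0],[0,0,0,0,0,0],[0,0,0,0,0,0]]' 0.06; python3 -m jog '[[0,0,0,0,0,0],[0,0,0,0,0,0],[0,0,0,0,0,0]]' 0.085; python3 -m jog '[[0,0,-0.015,0,0,0],[0,0,-0.03,0,0,0],[0,0,-0.045,0,0,0],[0,0,-0.045,0,0,0],[0,0,-0.045,0,0,0]]';python3 -m jog '[[-0.04,0,-0.02,0,0,0],[-0.04,0,-0.02,0,0,0],[-0.04,0,-0.02,0,0,0],[0,0,0,0,0,0],[0,0,0,0,0,0]]'; python3 - <<'E'
from kin import *
d0,e0=pickle.load(open("cams.pkl","rb")); d=robot.get_image("top"); e=robot.get_image("side")
def bott(y,th,x=0):
    F=rot('z',TY)*rot('x',th); return [TC+[0,0,70]+F.apply([x,y,-70+h]) for h in(130,60)]
g=lambda c:cv2.cvtColor(c["frame"],cv2.COLOR_RGB2GRAY)
for nm,c0,c in(("top",d0,d),("side",e0,e)):
    for x,y in((56,150),(-56,150),(56,-150),(-56,-150),(52,0),(-52,0)):
        P=[TC+[0,0,70]+(rot('z',TY)*rot('x',t)).apply([x,y,-56]) for t in(0,.1)]
        u=proj(c,P); i=np.round(u[0]).astype(int); r=6
        tm=g(c0)[i[1]-r:i[1]+r+1,i[0]-r:i[0]+r+1]; w=g(c)[i[1]-14:i[1]+15,i[0]-14:i[0]+15]
        m=cv2.matchTemplate(w,tm,cv2.TM_CCOEFF_NORMED); k=np.unravel_index(m.argmax(),m.shape)
        print(nm,x,y,"shift",k[1]-8,k[0]-8,round(float(m.max()),2),"0.1rad=",(u[1]-u[0]).round(1))
    print("cap px",proj(c,[bott(88,0,5)[0],bott(-88,0)[0]]).round(1))
out=[]
for c,(x0,y0,w,h) in((d,(210,180,160,90)),(e,(240,150,160,145))):
    im=cv2.resize(c["frame"][y0:y0+h,x0:x0+w,::-1],None,fx=2.7,fy=2.7,interpolation=cv2.INTER_CUBIC)
    for p in proj(c,[bott(88,0,5)[0],bott(-88,0)[0]]): cv2.circle(im,tuple(int(v) for v in (p-[x0,y0])*2.7),3,(0,0,255),1)
    out.append(cv2.copyMakeBorder(im,0,392-im.shape[0],0,0,0)[:392,:395])
cv2.imwrite("pics/p3.png",np.hstack(out))
E
```

```text
t: 18.35
eef_pos: [446.7, 141.9, 154.3]
orientation: [-0.166, 0.721, 0.646, 0.189]
contact_force: [0.5, -1.0, -0.7]
grip_width: 0.701
grip_force: 0.0
t: 18.65
eef_pos: [446.6, 141.8, 154.1]
orientation: [-0.166, 0.721, 0.646, 0.188]
contact_force: [-0.1, -0.3, -0.7]
grip_width: 1.0
grip_force: 0.0
t: 19.15
eef_pos: [435.7, 54.0, 313.0]
orientation: [-0.166, 0.721, 0.646, 0.188]
contact_force: [0.5, 0.2, 0.8]
grip_width: 0.995
grip_force: 0.0
t: 19.65
eef_pos: [421.3, -79.0, 305.5]
orientation: [-0.166, 0.722, 0.645, 0.189]
contact_force: [-0.1, 0.8, -0.2]
grip_width: 0.993
grip_force: 0.0
top 56 150 shift 1 0 0.99 0.1rad= [-3.  -0.8]
top -56 150 shift 1 0 0.98 0.1rad= [-3.1 -0.2]
top 56 -150 shift 1 0 0.98 0.1rad= [-2.8  0.2]
top -56 -150 shift 1 0 0.97 0.1rad= [-2.8 -0.4]
top 52 0 shift 0 0 0.98 0.1rad= [-2.1 -0.2]
top -52 0 shift 0 0 0.97 0.1rad= [-2.1 -0.2]
cap px [[247.1 219.5]
 [321.5 228.7]]
side 56 150 shift 0 0 0.98 0.1rad= [-1.6 -3.1]
side -56 150 shift 0 0 0.95 0.1rad= [-1.3 -3. ]
side 56 -150 shift -8 7 0.69 0.1rad= [-1.4  4.6]
side -56 -150 shift 0 -1 0.93 0.1rad= [-1.6  4.7]
side 52 0 shift 1 -2 0.62 0.1rad= [-1.3  0.9]
side -52 0 shift 0 0 0.97 0.1rad= [-1.2  0.9]
cap px [[290.2 216.7]
 [333.2 187.9]]
```

View pics/p3.png

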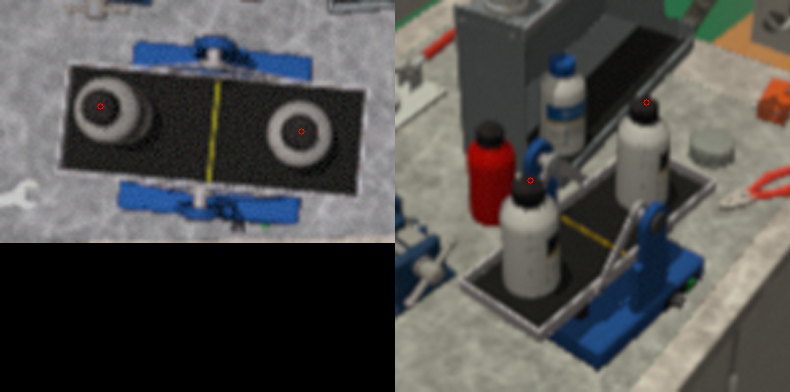

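Both bottles stand on the mat with their caps on the 88 mm marks: top (100,105) and (301,131). The blue-capped bottle is still in the rack. I'll check the remaining tilt to sub-pixel.

```bash
python3 - <<'E'
from kin import *
d0,e0=pickle.load(open("cams.pkl","rb"))
g=lambda c:cv2.cvtColor(c["frame"],cv2.COLOR_RGB2GRAY).astype(np.float32)
A=[];b=[];ths=[]
for k in range(3):
  for nm,c0 in(("top",d0),("side",e0)):
    c=robot.get_image(nm)
    for x,y in((56,150),(-56,150),(56,-150),(-56,-150),(54,20),(-54,20)):
        if nm=="side" and (x,y) not in((56,150),(-56,150),(-56,-150)): continue
        P=[TC+[0,0,70]+(rot('z',TY)*rot('x',t)).apply([x,y,-56]) for t in(0,.1)]
        u=proj(c,P); J=(u[1]-u[0])/.1; i=np.round(u[0]).astype(int); r=7
        sl=np.s_[i[1]-r:i[1]+r+1,i[0]-r:i[0]+r+1]
        W=np.eye(2,3,dtype=np.float32)
        try: cc,W=cv2.findTransformECC(cv2.GaussianBlur(g(c0),(3,3),1)[sl],cv2.GaussianBlur(g(c),(3,3),1)[sl],W,cv2.MOTION_TRANSLATION)
        except cv2.error: continue
        s=W[:,2]; th=s@J/(J@J); ths.append(th)
        if k==0: print(nm,x,y,s,round(cc,2),round(th,4))
print(np.median(ths),np.mean(ths),robot.read_state()["t"])
E
```

```text
top 56 150 [0.707 0.07 ] 1.0 -0.0223
top -56 150 [ 0.779 -0.138] 0.98 -0.0245
top 56 -150 [0.928 0.212] 0.98 -0.0327
top -56 -150 [0.565 0.252] 0.99 -0.0214
top 54 20 [0.023 0.022] 1.0 -0.0012
top -54 20 [-0.074  0.028] 1.0 0.0033
side 56 150 [0.123 0.114] 0.97 -0.0046
side -56 150 [0.505 0.183] 0.98 -0.0114
side -56 -150 [-0.402 -0.762] 0.98 -0.0119
-0.011365169157118212 -0.012273058264409931 20.05
```

The tray's residual tilt is about -0.02 rad, roughly 1°. Both bottles stand at about ±88 mm and the arm is clear, so I hand in.

```bash
python3 -c "
from cell import robot
print(robot.hand_in())"
```

```text
the job is handed in; nothing more can be done
None
```

The job is handed in: both black-capped bottles stand on the rocker tray about 88 mm either side of the yellow line, the tray hangs level to within about 0.02 rad (left side slightly low), and the blue-capped bottle is still in the rack.

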